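Hang the lift-off door on the bench locker

ROBOT

A 7-joint arm with a two-finger parallel gripper is mounted at the origin on a cart in front of the work surface, level with it; the furniture and walls round the work are solid. World frame = base frame: x ahead of the robot, y to its left, z up, the work surface at z = 0. Lengths are in m, angles in rad, forces in N, time in s.
With the tool pointing down it reaches from about 0.425 to 0.925 m from the base axis. Payload 6.8 kg.
Tool frame: the origin (TCP) lies on the centre line of the jaws, within the pads' length; the fingertips stand 8 mm ahead of it and the grasp point (between the pads) lies 11 mm behind it (bot.tips_ahead is the distance from the TCP to the fingertips, in m); z points along the fingers, y is the line along which they close (so a half turn about z gives the same grasp; the last joint's range is limited). The gripper opens to 85 mm and grips with 20 to 120 N. Pads are 22 mm wide; open, the fingers measure 114 mm over their backs; the gripper's body (76 mm by 85 mm) begins 54 mm behind the grasp point. The pads swing forward as they close: fully open they stand 13 mm farther back than shut.
Start: joints at [1.004, 0.477, 0.022, 1.555, -0.011, 1.109, -0.083], TCP at [0.299, -0.605, 0.239] pointing down, gripper open.
Joint ranges: [-2.96, 2.96], [-0.34, 2.1], [-1.41, 1.46], [0.24, 2.44], [-1.37, 4.51], [0.17, 1.92], [-2.96, 2.96]. Speed limits (rad/s): [2.39, 2.39, 3.14, 3.14, 3.14, 3.14, 3.14].

INTERFACE

Orientations are given as a unit quaternion [w, x, y, z].
In Python, from station import bot gives the robot as it stands.
- The arm moves only by the tool send_rows, never from a script. Its argument "deltas" is text: rows parted by semicolons, each of 4 numbers parted by spaces: the shift along the tool's x, y, z in m, then the turn about the tool's z in degrees. In form: x y z spin; .... A call has 1 to 5 rows; each row is the pose to reach, as a shift and turn from the pose commanded when the call began, along the tool's axes at that moment; what a row does not reach only later rows make up. A row lasts 1/10 s, in which the tool goes at most 50 mm and 8.59 degrees, less where a joint would pass 70% of its speed; a pose out of reach is approached as far as the arm can. A call with a gripper value outside its range is refused whole. "claw" is the opening, from 0 (shut) to 1 (fully open), set as the call begins (left out, the last holds). The fingers move at their own pace and stop on an object; "force" is the grip in N (left out, the last holds). Time passes only in rows, so rows that repeat a pose let the fingers close. It gives the time, the measured TCP pose, the force, the opening and the grip force at its end, in the units of the state.
- bot.get_obs(): the state, without advancing time (a new reading comes with each control period).
- bot.read_camera(name): name is "side" or "top" or "wrist"; returns a dict with "img" (384x512x3 uint8, red, green, blue), "depth" (384x512 float32, m along the optical axis (not along the pixel's ray), 0 where there is no reading), "fx", "fy", "cx", "cy" (pixels), "dist_coeffs" ([k1, k2, p1, p2, k3] as OpenCV has them; the pictures are not rectified), "camera_from_world" (4x4, takes a point from world to camera coordinates). Camera axes: x right, y up, looking along -z (the intrinsics and any distortion apply to the point x, -y, -z); pixel columns grow to the right and rows downward; lengths in m; the calibration is good to about 2 mm. A picture is of the moment at which its call begins.
- bot.hand_in(): hands the job in; it is judged then, once.
Trained networks look in a picture, given as the dict that the camera call returned (one of the last four; its "shot" number tells which), for a name from the list of things; names that differ only in an ending like _2 or _b are one class to them, and where a whole thing is asked for, a point or a joint stands for the part that bears it (a point fixed in the world has none). Each returns a list of dicts, best first, with "confidence" (0 to 1); they miss things now and then, are a little off and sometimes report something else, mostly with a low value. They report only what shows in the picture. A call takes as long as a camera call. They do not tell look-alikes from the thing itself.
- bot.masks_of(picture, query): "mask" (384x512 bool, what is visible of it).
- bot.landmark_of(picture, query): "xyz" ([x, y, z] in m, in world coordinates, good to about 4 mm: a listed point, or the origin of a listed thing).
The state is a dict: "t": time; "q": joint angles; "joint_vel": joint speeds; "joint_torque": joint torques, N m; "eef_pos": TCP position; "tool_rot": TCP orientation; "contact_force": force on the tool from outside, world axes, zero at the start; "torque": the same for the moment, N m; "gripper_width": opening from 0.0 (shut) to 1.0 (fully open); "grasp_force": force on a finger pad.
Only numpy, scipy, OpenCV 4.12 (cv2) and the standard library are available. Lean on these libraries where they do the work, as an engineer would, in place of code of your own. Each camera call takes 0.05 s, during which the arm holds its last target. There are 200 camera calls.

TASK

The small bench locker has lost its door. Take the tall door out of the wooden rest by the handle on its upper edge and lower it gently so that both its hinge knuckles drop fully home onto the locker's two upright pins together, the door closed across the open front; then let go. Leave the short door standing in the rest.

Things in the scene. Friction and masses are not known exactly. Their poses are not given: they have to be found in the camera images.
- tall_door_grip (a point): Centre of the bow handle's bar (78 long, 14 thick, 14 high; two posts below it, 64 apart) on top of the tall door: grey panel 134 wide, 146 high, 8 thick, 0.35 kg, upright in a slot of a wooden rest. It is 181 above the door's lower edge and over its centre of mass. Axes: z up, y along bar and panel to the hinge edge, x through the thickness (fingers close along x). All in mm.
- tall_door_knuckle (a point): Centre of the lower rim of the tall door's upper hinge knuckle: 81 along +y from the bar's centre and 63 below it, same axes. A knuckle is an upright ring at the hinge edge: bore 20, outside 27, 16 high; the lower one is 100 straight below. The rest's posts reach 64 above the door's lower edge: lift the door straight up over 70 to clear them.
- upper_pin (a point): Foot of the locker's upper pin, 130 above the table; the door is home with tall_door_knuckle here and axes parallel (closed). Axes: z up, x into the locker, y out to the hinge side. Pins 22 high, taper 16 to 3 thick; lower pin 100 below. Brackets 6 thick: bring the door in from the front (-x), knuckles 25 to 70 above home, then straight down. Locker 140 wide, 100 deep, 160 high, fixed.
- short_door_grip (a point): Centre of the handle bar of the short door, which does not fit and stays: the same width and handle but the panel only 80 high (bar 115 above its lower edge). It stands in the rest's other slot, parallel to the tall door, 96 away, nearer to or farther from the robot. Same axes. The rest is a 12 thick board with four pairs of posts, fixed.
Not all that is in view belongs to the job. What is shaped like the part that bears tall_door_grip but pink is not meant.

How it is judged:
By the outcome, as a careful person would: the job done as asked, in the order asked, and still so for the second after the job is handed in, with the robot touching nothing.
It also fails if it takes over 45 s, if anything falls off the work surface, if the arm or the gripper's body presses on something with over 40 N, if the wrist force passes 120 N, or if a joint passes its speed limit or range.

## Working session

There is one attempt and no reset: what is moved stays moved. The work goes in short steps, Python scripts to look and compute and a tool call to move; the robot and the scene stay as the last step left them, time stands still between calls to the robot, and variables do not carry over. Pictures are saved under pics/ and viewed, at most 10 in all, crops included, and the job is handed in when it is done.

Besides the shell and the picture viewer there is one more tool, called by a JSON object that holds its "method" and its "body". send_rows: Moves the arm, as the interface text tells. Its arguments: {"type":"object","properties":{"deltas":{"type":"string"},"claw":{"type":"number"},"force":{"type":"number"}},"required":["deltas"]}

```bash
mkdir -p pics
cat > h.py <<'E'
from station import bot
import numpy as np, cv2
def unproj(p,uv,d=None):
    """pixels (N,2) -> world using depth"""
    uv=np.atleast_2d(np.array(uv,float)); K=np.array([[p['fx'],0,p['cx']],[0,p['fy'],p['cy']],[0,0,1]])
    n=cv2.undistortPoints(uv.reshape(-1,1,2),K,np.array(p['dist_coeffs'],float)).reshape(-1,2)
    if d is None: d=p['depth'][uv[:,1].astype(int),uv[:,0].astype(int)]
    c=np.c_[n[:,0]*d,-n[:,1]*d,-d]; T=np.linalg.inv(np.array(p['camera_from_world']))
    return c@T[:3,:3].T+T[:3,3]
def proj(p,X):
    X=np.atleast_2d(X); T=np.array(p['camera_from_world']); c=X@T[:3,:3].T+T[:3,3]
    K=np.array([[p['fx'],0,p['cx']],[0,p['fy'],p['cy']],[0,0,1]])
    return cv2.projectPoints(c*[1,-1,-1],np.zeros(3),np.zeros(3),K,np.array(p['dist_coeffs'],float))[0].reshape(-1,2)
def save(p,n): cv2.imwrite(f'pics/{n}.png',p['img'][:,:,::-1])
names=['tall_door_grip','tall_door_knuckle','upper_pin','short_door_grip']
E
python3 - <<'E'
from h import *
ims=[]
for c in ['side','top']:
    p=bot.read_camera(c); ims.append(p['img'])
    print(c, np.linalg.inv(np.array(p['camera_from_world'])).round(2).tolist())
    for n in names:
        for r in bot.landmark_of(p,n)[:3]: print(c,n,round(r['confidence'],2),np.round(r['xyz'],4),proj(p,np.array(r['xyz'])).round(0))
    if c=='side': save(p,'side')
    else: save(p,'top')
o=bot.get_obs(); print(o['eef_pos'],o['tool_rot'],o['t'])
E
```

```text
side [[-0.93, 0.24, -0.29, 0.2], [-0.38, -0.58, 0.72, 1.0], [0.01, 0.78, 0.62, 0.82], [0.0, 0.0, 0.0, 1.0]]
side tall_door_grip 0.85 [0.5472 0.443  0.1813] [[206. 231.]]
side tall_door_grip 0.74 [0.4868 0.2493 0.1909] [[262. 186.]]
side tall_door_grip 0.48 [0.5752 0.2417 0.1268] [[233. 195.]]
side tall_door_knuckle 0.71 [0.6232 0.4706 0.117 ] [[175. 249.]]
side tall_door_knuckle 0.63 [0.4795 0.3268 0.1342] [[253. 222.]]
side upper_pin 0.88 [ 0.5879 -0.1004  0.1269] [[272. 135.]]
side short_door_grip 0.67 [0.5799 0.2402 0.127 ] [[231. 194.]]
top [[0.02, 0.99, -0.14, 0.42], [-1.0, 0.01, -0.02, 0.17], [-0.02, 0.14, 0.99, 1.03], [0.0, 0.0, 0.0, 1.0]]
top tall_door_grip 0.79 [0.4782 0.241  0.1957] [[235. 219.]]
top tall_door_grip 0.57 [0.5464 0.4461 0.1839] [[154. 190.]]
top tall_door_knuckle 0.86 [0.4802 0.329  0.1316] [[203. 219.]]
top tall_door_knuckle 0.7 [0.6276 0.4679 0.1193] [[156. 164.]]
top tall_door_knuckle 0.28 [ 0.5895 -0.0992  0.127 ] [[367. 180.]]
top upper_pin 0.75 [ 0.5902 -0.097   0.1296] [[366. 180.]]
top upper_pin 0.62 [0.4776 0.2446 0.1959] [[234. 219.]]
top upper_pin 0.18 [0.5833 0.2413 0.1261] [[238. 180.]]
top short_door_grip 0.8 [0.5823 0.2401 0.1281] [[239. 181.]]
[ 0.29896635 -0.60518214  0.23929713] [-8.67282548e-06  9.73799523e-01  2.27408197e-01  4.84394688e-06] 0.5
```

View pics/side.png

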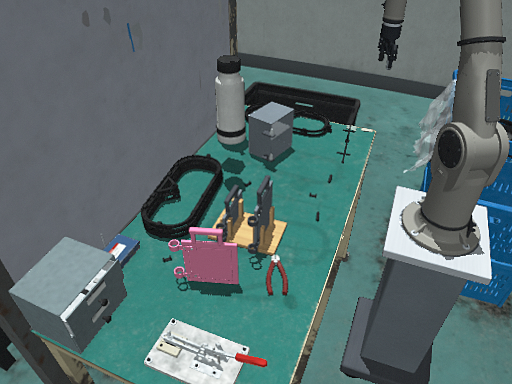

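View pics/top.png

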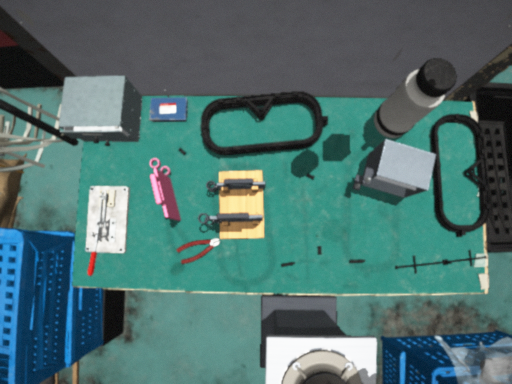

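The side view shows the locker near (270,130), the rest near (250,225) and a pink look-alike door at (210,258). In the top view the grey doors are at (235,219) and (238,182), and the locker is at (405,165) with its pins at (366,180).

Candidates for the tall door, top view:
- Grey, (235,219), bar z≈0.193: this fits 12 + 181 mm.
- Grey, (238,181), z≈0.127: the short door.
- Pink, (160,190): the decoy.

I'll confirm this in a crop and measure the yaws.

Run:
```python
from h import *
p=bot.read_camera('top'); s=bot.read_camera('side')
a=cv2.resize(p['img'][120:260,180:450],None,fx=2.9,fy=2.9,interpolation=cv2.INTER_CUBIC)
cv2.imwrite('pics/crop.png',a[:,:,::-1])
b=cv2.resize(s['img'][95:265,205:325],None,fx=3.5,fy=3.5,interpolation=cv2.INTER_CUBIC)
cv2.imwrite('pics/crops.png',b[:,:,::-1])
for nm,q in (('top',p),('side',s)):
    v,u=np.mgrid[0:384,0:512]; uv=np.c_[u.ravel(),v.ravel()]
    X=unproj(q,uv); ok=q['depth'].ravel()>0
    def sel(lo,hi): return X[ok&np.all((X>lo)&(X<hi),axis=1)]
    # locker top
    L=sel([.5,-.35,.153],[.8,-.03,.167]); r=cv2.minAreaRect((L[:,:2]*1000).astype(np.float32)); print(nm,'locker top',r,cv2.boxPoints(r).round(0).tolist(),L[:,2].mean(),len(L))
    for n,lo,hi in (('tall bar',[.44,.18,.175],[.52,.30,.21]),('short bar',[.54,.18,.112],[.63,.30,.145]),('tall bar+panel',[.44,.14,.09],[.52,.36,.21])):
        B=sel(lo,hi)
        if len(B)>8:
            r=cv2.minAreaRect((B[:,:2]*1000).astype(np.float32)); print(nm,n,r,B[:,2].max(),len(B), np.degrees(np.polyfit(B[:,1],B[:,0],1)[0]))
```

```text
top locker top ((669.7694702148438, -204.38922119140625), (153.17196655273438, 220.877197265625), 71.27146911621094) [[541.0, -241.0], [750.0, -312.0], [799.0, -167.0], [590.0, -96.0]] 0.15998047678603788 2072
top tall bar ((485.59515380859375, 247.6259307861328), (14.076520919799805, 75.04510498046875), 3.2976081371307373) 0.2037885640598336 190 -2.4108290175292892
top short bar ((582.3276977539062, 240.36354064941406), (14.107630729675293, 75.88072204589844), 1.270080804824829) 0.138962272573946 165 -2.262680810885876
top tall bar+panel ((484.0959167480469, 258.7102966308594), (25.161571502685547, 163.69776916503906), 2.1010377407073975) 0.2037885640598336 410 -2.203996609310779
side locker top ((677.8272094726562, -208.5354461669922), (147.2980499267578, 212.14671325683594), 75.38572692871094) [[557.0, -253.0], [762.0, -307.0], [799.0, -164.0], [594.0, -111.0]] 0.15929852560053415 631
side tall bar ((483.0861511230469, 248.3149871826172), (13.335504531860352, 76.45210266113281), 2.855346918106079) 0.20301942271787266 149 -1.4533273716375075
side short bar ((579.2693481445312, 240.96871948242188), (15.337847709655762, 78.3406982421875), 1.8140830993652344) 0.13795937177681605 136 -1.98040887712427
side tall bar+panel ((482.3999328613281, 258.98345947265625), (25.232324600219727, 165.23025512695312), 2.306121587753296) 0.20301942271787266 661 -1.5253599384352126
```

View pics/crop.png

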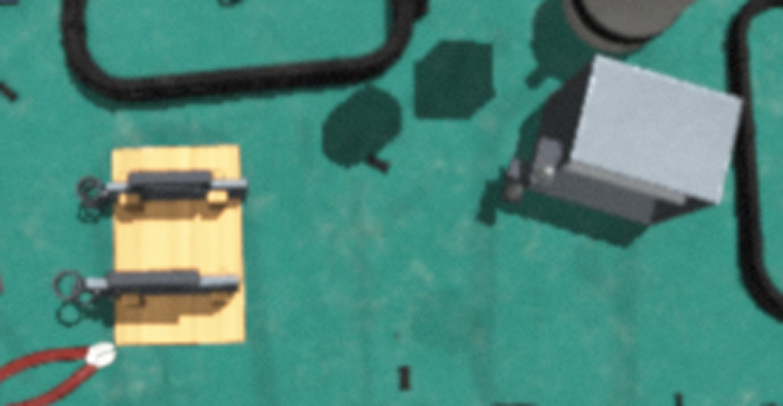

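View pics/crops.png

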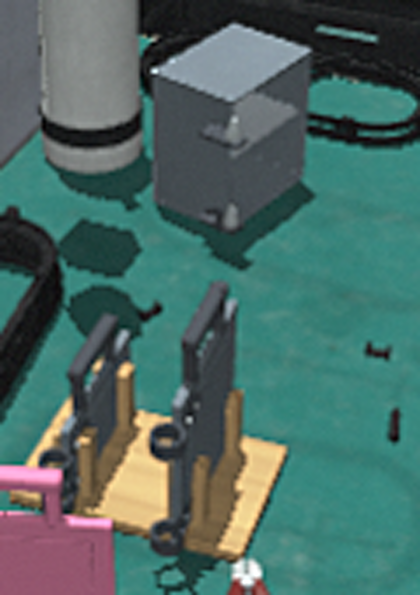

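The crops confirm it. The tall grey door is the one nearer the robot, with knuckles toward +y, and the short door is behind it. The locker's pins and brackets are at the left front corner (crop 515,185). Next I'll fix the locker yaw and plan moves.

```bash
cat >> h.py <<'E'
def plan(tgt,yaw,n=5):
    """rows from current pose toward target (world, yaw of tool x in deg), tool down"""
    o=bot.get_obs(); w,x,y,z=o['tool_rot']; P=np.array(o['eef_pos'])
    from scipy.spatial.transform import Rotation as R
    M=R.from_quat([x,y,z,w]).as_matrix(); cur=np.degrees(np.arctan2(M[1,0],M[0,0]))
    d=M.T@(np.array(tgt)-P); dy=(yaw-cur+180)%360-180
    print('t',o['t'],'pos',P.round(4),'yaw',round(cur,2),'tilt',M[2].round(4),'F',np.round(o['contact_force'],1),'w',round(o['gripper_width'],3),round(o['grasp_force'],1))
    print('full shift',d.round(4),'spin',round(-dy,2)); return d,-dy
def cloud(q):
    v,u=np.mgrid[0:384,0:512]; uv=np.c_[u.ravel(),v.ravel()]; X=unproj(q,uv); return X[q['depth'].ravel()>0]
E
python3 - <<'E'
from h import *
for c in ('top','side'):
    q=bot.read_camera(c); X=cloud(q)
    L=X[np.all((X>[.5,-.30,.154])&(X<[.72,-.03,.166]),axis=1)]
    k=[]  # front edge: min x per y bin
    for y in np.arange(-.24,-.13,.01):
        b=L[abs(L[:,1]-y)<.004]
        if len(b): k.append((y,b[:,0].min()))
    k=np.array(k); f=np.polyfit(k[:,0],k[:,1],1); print(c,'front edge yaw',-np.degrees(np.arctan(f[0])),k.round(3).tolist())
    k=[]
    for x in np.arange(.6,.67,.01):
        b=L[abs(L[:,0]-x)<.004]
        if len(b): k.append((x,b[:,1].max()))
    k=np.array(k); f=np.polyfit(k[:,0],k[:,1],1); print(c,'left edge yaw',np.degrees(np.arctan(f[0])),k.round(3).tolist())
plan([.45,-.1,.30],92)
plan([.484,.246,.26],92)
E
```

```text
top front edge yaw -15.375280338742305 [[-0.24, 0.563], [-0.23, 0.568], [-0.22, 0.57], [-0.21, 0.573], [-0.2, 0.575], [-0.19, 0.577], [-0.18, 0.579], [-0.17, 0.582], [-0.16, 0.585], [-0.15, 0.589], [-0.14, 0.592]]
top left edge yaw -16.874411106933447 [[0.6, -0.114], [0.61, -0.116], [0.62, -0.119], [0.63, -0.122], [0.64, -0.125], [0.65, -0.128], [0.66, -0.132], [0.67, -0.135]]
side front edge yaw -14.237186240099566 [[-0.24, 0.56], [-0.23, 0.568], [-0.22, 0.569], [-0.21, 0.572], [-0.2, 0.576], [-0.19, 0.574], [-0.18, 0.584], [-0.17, 0.584], [-0.16, 0.585], [-0.15, 0.584], [-0.14, 0.587]]
side left edge yaw -16.673803626394513 [[0.6, -0.113], [0.61, -0.116], [0.62, -0.119], [0.63, -0.125], [0.64, -0.126], [0.65, -0.128], [0.66, -0.131], [0.67, -0.135]]
t 0.7 pos [ 0.2989 -0.6052  0.2393] yaw 26.28 tilt [ 0.  0. -1.] F [-0.3 -0.3  0.2] w 0.997 0.0
full shift [ 0.3592 -0.3861 -0.0607] spin -65.72
t 0.7 pos [ 0.2989 -0.6052  0.2393] yaw 26.28 tilt [ 0.  0. -1.] F [-0.3 -0.3  0.2] w 0.997 0.0
full shift [ 0.5429 -0.6812 -0.0207] spin -65.72
```

{"method": "send_rows", "body": {"deltas": "0.03 -0.03 -0.02 -6; 0.065 -0.07 -0.04 -13; 0.1 -0.105 -0.06 -20; 0.135 -0.14 -0.06 -27; 0.17 -0.175 -0.06 -34", "claw": 1}}

```text
t: 1.2
eef_pos: [0.3718, -0.3797, 0.3005]
tool_rot: [0.001, 0.864, 0.504, 0.0]
contact_force: [1.3, -0.4, -0.4]
gripper_width: 0.998
grasp_force: 0.0
```

```bash
python3 -c "
from h import *
plan([.45,-.1,.30],92);plan([.484,.246,.26],92)"
```

```text
t 1.2 pos [ 0.3718 -0.3797  0.3005] yaw 60.55 tilt [-8.0e-04  2.5e-03 -1.0e+00] F [ 1.3 -0.4 -0.4] w 0.998 0.0
full shift [ 2.82e-01 -6.94e-02  1.00e-04] spin -31.45
t 1.2 pos [ 0.3718 -0.3797  0.3005] yaw 60.55 tilt [-8.0e-04  2.5e-03 -1.0e+00] F [ 1.3 -0.4 -0.4] w 0.998 0.0
full shift [ 0.6    -0.21    0.0395] spin -31.45
```

{"method": "send_rows", "body": {"deltas": "0.046 -0.012 0 -6; 0.092 -0.024 0 -12; 0.138 -0.036 0 -18; 0.184 -0.048 0 -24; 0.23 -0.058 0 -31"}}

```text
t: 1.7
eef_pos: [0.4348, -0.1508, 0.2996]
tool_rot: [0.001, 0.698, 0.716, -0.0]
contact_force: [0.8, 0.5, -0.2]
gripper_width: 0.998
grasp_force: 0.0
```

```bash
python3 -c "
from h import *
plan([.484,.246,.28],92)"
```

```text
t 1.7 pos [ 0.4348 -0.1508  0.2996] yaw 91.53 tilt [-8.e-04  7.e-04 -1.e+00] F [ 0.8  0.5 -0.2] w 0.998 0.0
full shift [0.3953 0.0598 0.0194] spin -0.47
```

```bash
python3 -c "
from h import *
p=bot.read_camera('wrist'); save(p,'w1'); print(np.linalg.inv(np.array(p['camera_from_world'])).round(3).tolist())
print(proj(p,[[.589,-.099,.13],[.435,-.15,.05]]))
for n in names:
    for r in bot.landmark_of(p,n)[:3]: print(n,r['confidence'],r['xyz'])
"
```

```text
[[1.0, -0.025, -0.008, 0.432], [0.026, 0.964, 0.264, -0.083], [0.001, -0.265, 0.964, 0.435], [0.0, 0.0, 0.0, 1.0]]
[[398.86156089 134.14231545]
 [259.19976017 162.87782403]]
upper_pin 0.6 [0.5873, -0.0943, 0.1313]
```

{"method": "send_rows", "body": {"deltas": "0.045 0.01 0 0; 0.09 0.02 0 0; 0.135 0.03 0 0; 0.18 0.04 0 0; 0.22 0.05 0 0"}}

```text
t: 2.45
eef_pos: [0.4803, 0.0687, 0.2993]
tool_rot: [0.0, 0.7, 0.714, 0.0]
contact_force: [1.1, 0.4, -0.1]
gripper_width: 1.0
grasp_force: 0.0
```

{"method": "send_rows", "body": {"deltas": "0.045 0.002 0 0; 0.09 0.004 0 -0.5; 0.135 0.008 0.01 -0.5; 0.17 0.01 0.02 -0.5; 0.175 0.01 0.02 -0.5"}}

```text
t: 2.95
eef_pos: [0.4852, 0.2465, 0.2778]
tool_rot: [-0.001, 0.695, 0.719, -0.0]
contact_force: [-0.5, -0.2, 0.0]
gripper_width: 1.003
grasp_force: 0.0
```

```bash
python3 -c "
from h import *
plan([.484,.246,.182],92)
p=bot.read_camera('wrist'); save(p,'w2'); print(np.linalg.inv(np.array(p['camera_from_world'])).round(3).tolist())
for n in names:
    for r in bot.landmark_of(p,n)[:3]: print(n,r['confidence'],r['xyz'],proj(p,np.array(r['xyz'])).round(0))
X=cloud(p)
for lo,hi in (([.44,.19,.188],[.53,.32,.21]),([.54,.18,.122],[.63,.30,.145])):
    B=X[np.all((X>lo)&(X<hi),axis=1)]
    if len(B)>8: print(cv2.minAreaRect((B[:,:2]*1000).astype(np.float32)),B[:,2].max(),len(B),np.polyfit(B[:,1],B[:,0],1)[0]*57.3)
"
```

```text
t 2.95 pos [0.4852 0.2465 0.2778] yaw 91.94 tilt [ 0.0016 -0.0024 -1.    ] F [-0.5 -0.2  0. ] w 1.003 0.0
full shift [-0.0006 -0.001   0.0959] spin -0.06
[[0.999, -0.033, -0.007, 0.482], [0.034, 0.964, 0.262, 0.314], [-0.002, -0.262, 0.965, 0.413], [0.0, 0.0, 0.0, 1.0]]
tall_door_grip 0.6 [0.4845, 0.2511, 0.1921] [[259. 192.]]
tall_door_knuckle 0.55 [0.482, 0.3265, 0.1303] [[259. 102.]]
short_door_grip 0.7 [0.5754, 0.24, 0.1274] [[343. 189.]]
((482.51544189453125, 249.0438690185547), (13.735770225524902, 77.91405487060547), 2.233478307723999) 0.20276359131662156 1532 -2.378167018775354
((579.092041015625, 242.65597534179688), (14.186687469482422, 76.55018615722656), 2.661031484603882) 0.13649577029212945 955 -2.308572257303434
```

View pics/w2.png

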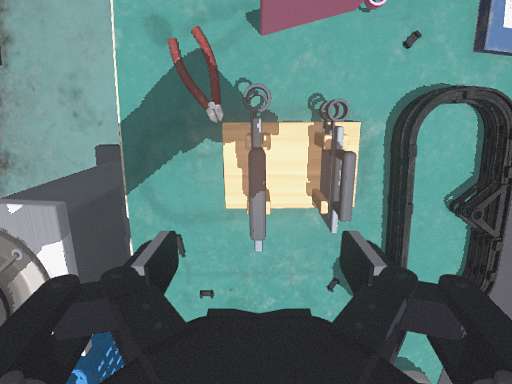

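The wrist view shows the tall bar centred at (258,195) between the jaws, with the short bar at (348,185). I'll descend and grip.

{"method": "send_rows", "body": {"deltas": "0.002 -0.001 0.03 -0.4; 0.002 -0.001 0.06 -0.4; 0.002 -0.001 0.08 -0.4; 0.002 -0.001 0.096 -0.4; 0.002 -0.001 0.096 -0.4"}}

```text
t: 3.7
eef_pos: [0.4844, 0.2427, 0.1815]
tool_rot: [-0.0, 0.695, 0.719, -0.002]
contact_force: [1.1, 0.3, -0.3]
gripper_width: 0.997
grasp_force: 0.0
```

{"method": "send_rows", "body": {"deltas": "0 0 0 0; 0 0 0 0; 0 0 0 0; 0 0 0 0; 0 0 0 0", "claw": 0, "force": 80}}

```text
t: 4.2
eef_pos: [0.4851, 0.2458, 0.1838]
tool_rot: [0.0, 0.694, 0.72, 0.0]
contact_force: [-3.0, -2.1, 22.0]
gripper_width: 0.153
grasp_force: 63.4
```

```bash
python3 -c "
from h import *
plan([.484,.2485,.182],92.3)"
```

```text
t 4.2 pos [0.4851 0.2458 0.1838] yaw 92.18 tilt [ 2.e-04  9.e-04 -1.e+00] F [-3.  -2.1 22. ] w 0.153 63.4
full shift [ 0.0028 -0.001   0.0018] spin -0.12
```

{"method": "send_rows", "body": {"deltas": "0 0 0 0; 0 0 -0.01 0; 0 0 -0.025 0; 0 0 -0.04 0; 0 0 -0.055 0"}}

```text
t: 4.7
eef_pos: [0.4849, 0.2457, 0.2398]
tool_rot: [0.0, 0.693, 0.72, 0.0]
contact_force: [-0.4, 0.3, -3.5]
gripper_width: 0.145
grasp_force: 78.4
```

{"method": "send_rows", "body": {"deltas": "0 0 -0.015 0; 0 0 -0.03 0; 0 0 -0.04 0; 0 0 -0.04 0; 0 0 -0.04 0"}}

```text
t: 5.2
eef_pos: [0.4847, 0.2454, 0.278]
tool_rot: [0.0, 0.694, 0.72, -0.0]
contact_force: [0.4, -0.0, -3.9]
gripper_width: 0.144
grasp_force: 78.4
```

```bash
cat > look.py <<'E'
from h import *
import sys
for c in sys.argv[1:]:
    p=bot.read_camera(c); save(p,'l_'+c)
    for n in names[:3]:
        for r in bot.landmark_of(p,n)[:3]: print(c,n,round(r['confidence'],2),np.round(r['xyz'],4))
E
python3 - <<'E'
from h import *
plan([.471,-.149,.245],74)
E
python3 look.py top side
```

```text
t 5.2 pos [0.4847 0.2454 0.278 ] yaw 92.18 tilt [-3.e-04 -1.e-04 -1.e+00] F [ 0.4 -0.  -3.9] w 0.144 78.4
full shift [-0.3936 -0.0287  0.0332] spin 18.18
top tall_door_grip 0.86 [0.5484 0.4443 0.1834]
top tall_door_knuckle 0.69 [0.6266 0.4646 0.1171]
top upper_pin 0.63 [ 0.59   -0.0983  0.1276]
side tall_door_grip 0.79 [0.4874 0.249  0.2814]
side tall_door_grip 0.6 [0.5462 0.4441 0.1855]
side tall_door_knuckle 0.61 [0.4792 0.3252 0.2231]
side tall_door_knuckle 0.58 [0.6265 0.4676 0.1154]
side upper_pin 0.61 [ 0.5878 -0.0971  0.129 ]
```

{"method": "send_rows", "body": {"deltas": "-0.03 -0.003 0 0; -0.07 -0.006 0 2; -0.11 -0.009 0 4; -0.15 -0.012 0 6; -0.19 -0.015 0 8"}}

```text
t: 6.1
eef_pos: [0.4768, 0.0537, 0.2783]
tool_rot: [0.0, 0.742, 0.67, 0.0]
contact_force: [1.5, 0.3, -3.6]
gripper_width: 0.149
grasp_force: 78.4
```

```bash
python3 -c "
from h import *
plan([.471,-.149,.245],74)"
```

```text
t 6.1 pos [0.4768 0.0537 0.2783] yaw 84.12 tilt [-0.e+00  4.e-04 -1.e+00] F [ 1.5  0.3 -3.6] w 0.149 78.4
full shift [-0.2022  0.015   0.0333] spin 10.12
```

{"method": "send_rows", "body": {"deltas": "-0.04 0.002 0 2; -0.08 0.004 0 4; -0.12 0.006 0.01 6; -0.16 0.01 0.02 8; -0.2 0.015 0.025 10"}}

```text
t: 6.6
eef_pos: [0.471, -0.1467, 0.2526]
tool_rot: [-0.0, 0.798, 0.603, -0.0]
contact_force: [1.0, -0.3, -1.9]
gripper_width: 0.143
grasp_force: 78.4
```

{"method": "send_rows", "body": {"deltas": "0 0 0 0; 0 0 0 0"}}

```text
t: 6.8
eef_pos: [0.4716, -0.146, 0.2529]
tool_rot: [-0.0, 0.798, 0.602, 0.0]
contact_force: [0.0, 0.5, -4.8]
gripper_width: 0.146
grasp_force: 78.4
```

Run:
```python
from h import *
plan([.471,-.149,.245],74)
o=bot.get_obs(); C=np.array(o['eef_pos'])
for c in ('top','side','wrist'):
    p=bot.read_camera(c); save(p,'m_'+c)
    for n in names[:3]:
        for r in bot.landmark_of(p,n)[:2]: print(c,n,round(r['confidence'],2),np.round(r['xyz'],4),proj(p,np.array(r['xyz'])).round(0))
    print(c,'pred pix bar,knuckle(uses model),pin',proj(p,[C+[0,0,.009],C+[.0223,.0779,-.054],[.589,-.098,.13]]).round(0).tolist())
w=cv2.imread('pics/m_wrist.png'); t=cv2.imread('pics/m_top.png')[100:260,280:460]; t=cv2.resize(t,None,fx=2.4,fy=2.4,interpolation=cv2.INTER_CUBIC); 
s=cv2.imread('pics/m_side.png')[80:210,220:340]; s=cv2.resize(s,None,fx=3,fy=3,interpolation=cv2.INTER_CUBIC)
H=390; im=np.zeros((H,t.shape[1]+s.shape[1],3),np.uint8); im[:t.shape[0],:t.shape[1]]=t; im[:s.shape[0],t.shape[1]:]=s; cv2.imwrite('pics/mm.png',im); print(im.shape)
```

```text
t 6.8 pos [ 0.4716 -0.146   0.2529] yaw 74.06 tilt [ 5.e-04 -6.e-04 -1.e+00] F [ 0.   0.5 -4.8] w 0.146 78.4
full shift [-0.0031  0.0003  0.0079] spin 0.06
top tall_door_grip 0.64 [ 0.4638 -0.1467  0.2619] [[407. 225.]]
top tall_door_grip 0.6 [0.5454 0.4455 0.183 ] [[155. 190.]]
top tall_door_knuckle 0.65 [ 0.4937 -0.0664  0.2038] [[364. 214.]]
top tall_door_knuckle 0.58 [0.6273 0.4647 0.1172] [[157. 164.]]
top upper_pin 0.8 [ 0.5909 -0.0993  0.1281] [[367. 179.]]
top pred pix bar,knuckle(uses model),pin [[406.0, 222.0], [364.0, 214.0], [367.0, 180.0]]
side tall_door_grip 0.69 [ 0.4773 -0.14    0.2595] [[310. 100.]]
side tall_door_grip 0.67 [0.5483 0.4455 0.1808] [[205. 232.]]
side tall_door_knuckle 0.72 [ 0.4939 -0.0662  0.1983] [[297. 126.]]
side tall_door_knuckle 0.69 [0.6249 0.4682 0.1135] [[175. 249.]]
side upper_pin 0.92 [ 0.5902 -0.0965  0.1267] [[271. 135.]]
side pred pix bar,knuckle(uses model),pin [[312.0, 99.0], [297.0, 126.0], [271.0, 134.0]]
wrist tall_door_grip 0.91 [ 0.4736 -0.142   0.2611] [[263. 245.]]
wrist tall_door_knuckle 0.55 [ 0.4962 -0.0677  0.1965] [[264.  94.]]
wrist upper_pin 0.93 [ 0.5877 -0.0964  0.1292] [[367. 104.]]
wrist pred pix bar,knuckle(uses model),pin [[261.0, 254.0], [261.0, 96.0], [369.0, 105.0]]
(390, 792, 3)
```

View pics/mm.png

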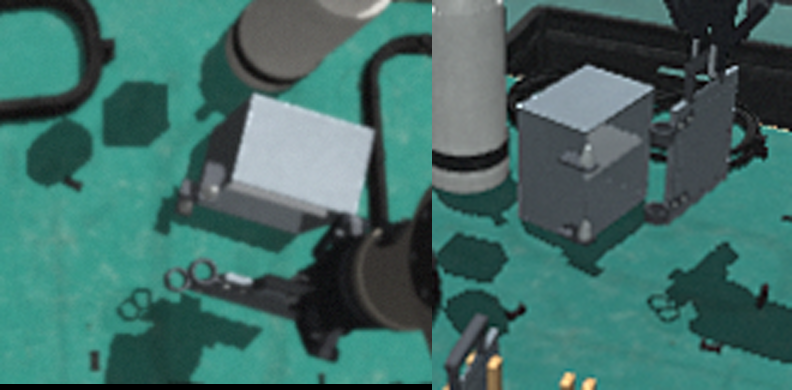

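View pics/m_wrist.png

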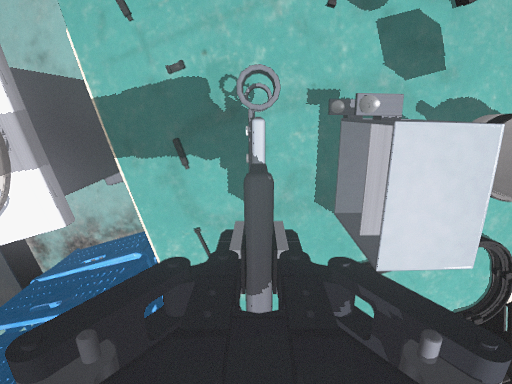

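The wrist view shows the knuckle ring at (258,87), the upper pin on its bracket at (370,103) and the lower pin at (337,105). The door is nearly parallel to the locker front. I'll enlarge it for a precise relative offset.

Run:
```python
from h import *
p=bot.read_camera('wrist')
a=cv2.resize(p['img'][55:155,225:415],None,fx=4,fy=4,interpolation=cv2.INTER_CUBIC); cv2.imwrite('pics/z.png',a[:,:,::-1])
g=cv2.cvtColor(p['img'],cv2.COLOR_RGB2GRAY)
# locker top front edge by depth: pixels with z in .155-.165
v,u=np.mgrid[0:384,0:512]; X=unproj(p,np.c_[u.ravel(),v.ravel()]).reshape(384,512,3)
m=(abs(X[:,:,2]-.16)<.006)&(u>360)
rows=range(135,260,5); E=[]
for r in rows:
    c=np.where(m[r])[0]
    if len(c): E.append((c.min(),r))
E=np.array(E); W=unproj(p,E,np.zeros(len(E)))if 0 else None
def onplane(uv,z):
    A=unproj(p,uv,np.ones(len(uv))*.1); B=unproj(p,uv,np.ones(len(uv))*.5); s=(z-A[:,2])/(B[:,2]-A[:,2]); return A+s[:,None]*(B-A)
W=onplane(E,.16); f=np.polyfit(W[:,1],W[:,0],1); print('locker front yaw',-np.degrees(np.arctan(f[0])),np.std(W[:,0]-np.polyval(f,W[:,1])),E[::6].tolist())
# panel/bar yaw from bar left & right edges via depth
bm=(abs(X[:,:,2]-.268)<.006)&(u>235)&(u<285)
E=[];
for r in range(170,230,4):
    c=np.where(bm[r])[0]
    if len(c)>5: E.append(((c.min()+c.max())/2,r,len(c)))
E=np.array(E); W=onplane(E[:,:2],.268); f=np.polyfit(W[:,1],W[:,0],1); print('bar yaw',-np.degrees(np.arctan(f[0])),E[::5].tolist(),np.median(X[:,:,2][bm]))
print('depth locker top',np.median(X[:,:,2][m]),'ring z',np.median(X[75:100,238:280,2][(X[75:100,238:280,2]>.17)]))
print('pin pix of tip/foot', X[103,370],X[98:110:3,345:395:6,2].round(3))
```

```text
locker front yaw -15.971453962816966 0.0002890708322622621 [[392, 135], [388, 165], [385, 195], [381, 225], [377, 255]]
bar yaw -16.006325725207613 [[258.0, 174.0, 25.0], [258.5, 194.0, 30.0], [258.5, 214.0, 30.0]] 0.26953383719936264
depth locker top 0.16065150720454885 ring z 0.21543082955995171
pin pix of tip/foot [ 0.58299998 -0.09592679  0.14784954] [[ 0.002 -0.001  0.13   0.137  0.143  0.149  0.13   0.132  0.131]
 [ 0.031  0.031  0.129  0.139  0.148  0.153  0.13   0.13   0.131]
 [ 0.03   0.031  0.132  0.14   0.148  0.152  0.131  0.13   0.132]
 [ 0.03   0.03   0.131  0.138  0.145  0.15   0.132  0.131  0.131]]
```

View pics/z.png

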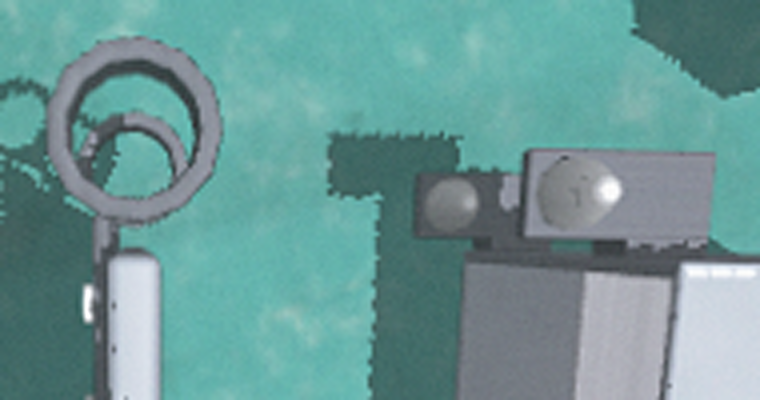

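Run:
```python
from h import *
p=bot.read_camera('wrist')
def onplane(uv,z):
    uv=(np.atleast_2d(np.array(uv,float))+.5)/4-.5+[225,55]
    A=unproj(p,uv,np.ones(len(uv))*.1); B=unproj(p,uv,np.ones(len(uv))*.5); s=(z-A[:,2])/(B[:,2]-A[:,2]); return A+s[:,None]*(B-A)
r=onplane([[48,131],[222,131],[135,37],[135,225]],.215); print('ring extents mm',np.linalg.norm(r[0]-r[1])*1e3,np.linalg.norm(r[2]-r[3])*1e3)
ring=r.mean(0); 
f=onplane([[537,192],[575,155],[575,230],[575,192]],.13); print('foot dia',np.linalg.norm(f[1]-f[2])*1e3,'half',np.linalg.norm(f[0]-f[3])*1e3)
foot=f[3]; tip=onplane([[607,188]],.152)[0]
print('ring',ring.round(4),'foot',foot.round(4),'tip',tip.round(4))
a=np.radians(16); yl=np.array([np.sin(a),np.cos(a)]); xl=np.array([np.cos(a),-np.sin(a)])
for n,q in (('foot',foot),('tip',tip)): d=(q-ring)[:2]; print(n,'local x',d@xl*1e3,'local y',d@yl*1e3)
plan([.471,-.149,.245],74)
```

```text
ring extents mm 26.116267437446577 27.03987320621956
foot dia 16.628855094428875 half 8.835790075147056
ring [ 0.4932 -0.0647  0.215 ] foot [ 0.5885 -0.0965  0.13  ] tip [ 0.5868 -0.096   0.152 ]
foot local x 100.46088767471059 local y -4.32165540684985
tip local x 98.6864954654498 local y -4.332062709436171
t 7.5 pos [ 0.4718 -0.1453  0.2533] yaw 74.19 tilt [-0.e+00  1.e-04 -1.e+00] F [ 0.1  0.  -3.7] w 0.146 78.4
full shift [-0.0038  0.0003  0.0083] spin 0.19
```

{"method": "send_rows", "body": {"deltas": "-0.002 0.01 0.015 0; -0.004 0.03 0.025 0; -0.0045 0.055 0.025 0; -0.0045 0.08 0.025 0; -0.0045 0.09 0.025 0"}}

```text
t: 8.0
eef_pos: [0.5591, -0.1748, 0.228]
tool_rot: [0.0, 0.798, 0.603, 0.001]
contact_force: [-0.6, 0.2, -3.5]
gripper_width: 0.145
grasp_force: 78.4
```

{"method": "send_rows", "body": {"deltas": "0 0.005 0 0; 0 0.0095 0 0; 0 0.0095 0 0; 0 0.0095 0 0"}}

```text
t: 8.4
eef_pos: [0.5656, -0.1766, 0.2283]
tool_rot: [-0.0, 0.798, 0.603, -0.0]
contact_force: [-0.1, -0.4, -3.4]
gripper_width: 0.147
grasp_force: 78.4
```

Run:
```python
from h import *
plan([.471,-.149,.184],74)
p=bot.read_camera('wrist')
a=cv2.resize(p['img'][40:140,180:350],None,fx=4.5,fy=4.5,interpolation=cv2.INTER_CUBIC); cv2.imwrite('pics/z2.png',a[:,:,::-1])
for c in ('wrist','top','side'):
    q=bot.read_camera(c)
    for n in names[1:3]:
        for r in bot.landmark_of(q,n)[:2]: print(c,n,round(r['confidence'],2),np.round(r['xyz'],4))
```

```text
t 8.4 pos [ 0.5656 -0.1766  0.2283] yaw 74.19 tilt [-2.e-04 -5.e-04 -1.e+00] F [-0.1 -0.4 -3.4] w 0.147 78.4
full shift [ 0.0008 -0.0985  0.0443] spin 0.19
wrist tall_door_knuckle 0.62 [ 0.5921 -0.1032  0.1716]
wrist upper_pin 0.79 [ 0.5859 -0.0978  0.1322]
top tall_door_knuckle 0.61 [0.6263 0.4647 0.1189]
top upper_pin 0.94 [ 0.5891 -0.0989  0.127 ]
side tall_door_knuckle 0.81 [0.6257 0.47   0.1159]
side tall_door_knuckle 0.58 [ 0.5858 -0.0996  0.1773]
side upper_pin 0.82 [ 0.5871 -0.0961  0.1267]
```

View pics/z2.png

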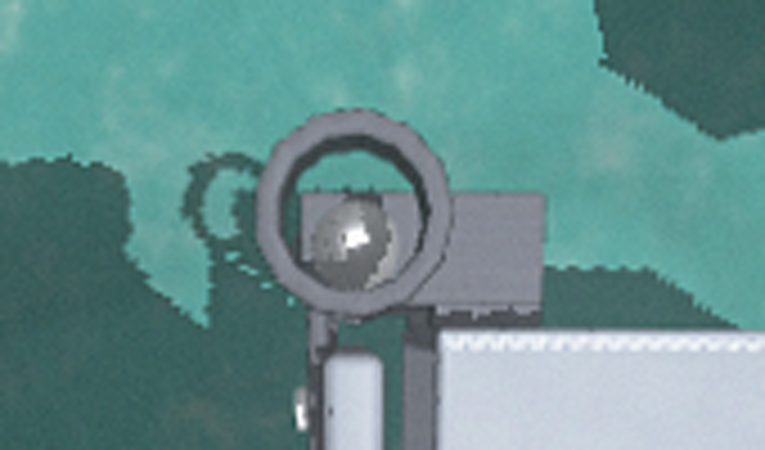

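The enlarged view shows the upper pin (355,240) visible inside the knuckle ring (355,213). I'll compute the remaining offset.

```bash
cat > off.py <<'E'
from h import *
p=bot.read_camera('wrist')
def onplane(uv,z,s=4.5,o=(180,40)):
    uv=(np.atleast_2d(np.array(uv,float))+.5)/s-.5+np.array(o)
    A=unproj(p,uv,np.ones(len(uv))*.1); B=unproj(p,uv,np.ones(len(uv))*.5); t=(z-A[:,2])/(B[:,2]-A[:,2]); return A+t[:,None]*(B-A)
a=np.radians(16); yl=np.array([np.sin(a),np.cos(a)]); xl=np.array([np.cos(a),-np.sin(a)])
E
python3 - <<'E'
from off import *
r=onplane([[257,213],[453,213],[355,108],[355,318]],.1903); print(np.linalg.norm(r[0]-r[1]),np.linalg.norm(r[2]-r[3])); ring=r.mean(0)
for n,uv,z in (('foot',[354.5,250],.13),('tip',[357,237],.152)):
    q=onplane([uv],z)[0]; d=(q-ring)[:2]; print(n,q.round(4),d@xl*1e3,d@yl*1e3)
f=onplane([[312,250],[397,250],[355,292]],.13); print(np.linalg.norm(f[0]-f[1]))
print(ring)
# project expected pin foot circle / tip for known upper_pin guess
E
```

```text
0.02609643975032543 0.02678671276632618
foot [ 0.5875 -0.0967  0.13  ] -0.10497201639302961 -0.7798282461058377
tip [ 0.588  -0.0962  0.152 ] 0.3160279895824641 -0.14965152290680134
0.015347378731236486
[ 0.58776804 -0.09598766  0.1903    ]
```

It's within 0.5 mm, so I'll lower straight down.

{"method": "send_rows", "body": {"deltas": "-0.0004 0 0.007 0; -0.0004 0 0.014 0; -0.0004 0 0.02 0; -0.0004 0 0.026 0; -0.0004 0 0.03 0"}}

```text
t: 9.45
eef_pos: [0.5658, -0.1771, 0.1973]
tool_rot: [-0.0, 0.798, 0.603, -0.0]
contact_force: [0.7, -0.8, -3.7]
gripper_width: 0.144
grasp_force: 78.4
```

{"method": "send_rows", "body": {"deltas": "0 0 0.003 0; 0 0 0.006 0; 0 0 0.008 0; 0 0 0.01 0; 0 0 0.01 0"}}

```text
t: 9.95
eef_pos: [0.566, -0.1771, 0.188]
tool_rot: [-0.0, 0.798, 0.603, -0.0]
contact_force: [0.1, -0.7, -4.4]
gripper_width: 0.146
grasp_force: 78.3
```

```bash
python3 -c "
from h import *
plan([.471,-.149,.184],74)"
```

```text
t 9.95 pos [ 0.566  -0.1771  0.188 ] yaw 74.18 tilt [ 0.e+00 -3.e-04 -1.e+00] F [ 0.1 -0.7 -4.4] w 0.146 78.3
full shift [ 0.0011 -0.0991  0.0041] spin 0.18
```

No contact so far, so I'll go on in small steps until the force shows it is seated.

{"method": "send_rows", "body": {"deltas": "0 0 0.001 0; 0 0 0.002 0; 0 0 0.003 0; 0 0 0.003 0"}}

```text
t: 10.35
eef_pos: [0.566, -0.1771, 0.1851]
tool_rot: [-0.0, 0.798, 0.603, -0.0]
contact_force: [-0.4, 0.3, -3.2]
gripper_width: 0.15
grasp_force: 78.4
```

{"method": "send_rows", "body": {"deltas": "0 0 0.001 0; 0 0 0.001 0; 0 0 0.001 0"}}

```text
t: 10.65
eef_pos: [0.5661, -0.1771, 0.1842]
tool_rot: [-0.0, 0.798, 0.603, -0.0]
contact_force: [-0.2, -0.1, -4.1]
gripper_width: 0.148
grasp_force: 78.4
```

{"method": "send_rows", "body": {"deltas": "0 0 0.001 0; 0 0 0.001 0; 0 0 0.001 0"}}

```text
t: 10.95
eef_pos: [0.5663, -0.1774, 0.1836]
tool_rot: [0.0, 0.798, 0.603, 0.0]
contact_force: [-0.8, -1.1, 0.3]
gripper_width: 0.144
grasp_force: 79.0
```

{"method": "send_rows", "body": {"deltas": "0 0 0.001 0; 0 0 0.001 0; 0 0 0.001 0"}}

```text
t: 11.25
eef_pos: [0.5665, -0.1779, 0.1832]
tool_rot: [0.001, 0.798, 0.603, 0.0]
contact_force: [-2.5, -2.3, 5.1]
gripper_width: 0.146
grasp_force: 79.7
```

Seated: the weight came off the wrist at the expected height. I'll ease off the load, release and lift.

{"method": "send_rows", "body": {"deltas": "0 0 -0.001 0; 0 0 -0.001 0; 0 0 -0.001 0", "force": 20}}

```text
t: 11.55
eef_pos: [0.5664, -0.1772, 0.1835]
tool_rot: [0.0, 0.798, 0.603, 0.0]
contact_force: [-1.1, -1.4, 2.1]
gripper_width: 0.147
grasp_force: 79.2
```

{"method": "send_rows", "body": {"deltas": "0 0 0 0; 0 0 0 0; 0 0 0 0; 0 0 0 0", "claw": 0.6}}

```text
t: 11.95
eef_pos: [0.5662, -0.177, 0.1831]
tool_rot: [-0.0, 0.798, 0.603, 0.0]
contact_force: [0.7, -0.3, 0.3]
gripper_width: 0.6
grasp_force: 0.0
```

{"method": "send_rows", "body": {"deltas": "0 0 -0.01 0; 0 0 -0.03 0; 0 0 -0.06 0; 0 0 -0.1 0; 0 0 -0.13 0"}}

```text
t: 12.45
eef_pos: [0.5666, -0.177, 0.3164]
tool_rot: [0.001, 0.798, 0.603, 0.001]
contact_force: [0.7, 0.0, -0.0]
gripper_width: 0.597
grasp_force: 0.0
```

{"method": "send_rows", "body": {"deltas": "0 -0.01 0 0; 0 -0.03 0 0; 0 -0.03 0 0; 0 -0.03 0 0; 0 -0.03 0 0"}}

```text
t: 12.95
eef_pos: [0.5376, -0.1691, 0.3131]
tool_rot: [-0.0, 0.798, 0.603, 0.0]
contact_force: [-0.7, -0.4, -0.3]
gripper_width: 0.603
grasp_force: 0.0
```

Run:
```python
from h import *
plan([.471,-.149,.184],74)
im=[]
for c,(r0,r1,c0,c1) in (('wrist',(0,384,128,512)),('side',(80,210,210,340))):
    q=bot.read_camera(c)
    im.append(cv2.resize(q['img'][r0:r1,c0:c1],(390,390),interpolation=cv2.INTER_CUBIC))
    for n in names:
        for r in bot.landmark_of(q,n)[:2]: print(c,n,round(r['confidence'],2),np.round(r['xyz'],4))
    if c=='wrist':
        X=cloud(q); B=X[np.all((X>[.53,-.24,.188])&(X<[.62,-.12,.215]),axis=1)]
        print(cv2.minAreaRect((B[:,:2]*1000).astype(np.float32)),np.median(B[:,2]),len(B))
cv2.imwrite('pics/end.png',np.hstack(im)[:,:,::-1])
```

```text
t 12.95 pos [ 0.5376 -0.1691  0.3131] yaw 74.18 tilt [ 1.e-04  0.e+00 -1.e+00] F [-0.7 -0.4 -0.3] w 0.603 0.0
full shift [ 0.0012 -0.0696  0.1291] spin 0.18
wrist tall_door_grip 0.78 [ 0.5665 -0.1797  0.19  ]
wrist tall_door_knuckle 0.68 [ 0.5896 -0.1031  0.1299]
wrist upper_pin 0.6 [ 0.5882 -0.0988  0.1312]
((564.4188232421875, -178.78302001953125), (78.08027648925781, 14.171377182006836), 75.0080795288086) 0.19665773024808486 1146
side tall_door_grip 0.93 [ 0.5696 -0.1787  0.1858]
side tall_door_grip 0.77 [0.5453 0.4412 0.1818]
side tall_door_knuckle 0.81 [0.6248 0.4702 0.1162]
side tall_door_knuckle 0.73 [ 0.5903 -0.105   0.1314]
side upper_pin 0.78 [ 0.5888 -0.0985  0.1291]
side short_door_grip 0.81 [0.5778 0.2413 0.1296]
```

View pics/end.png

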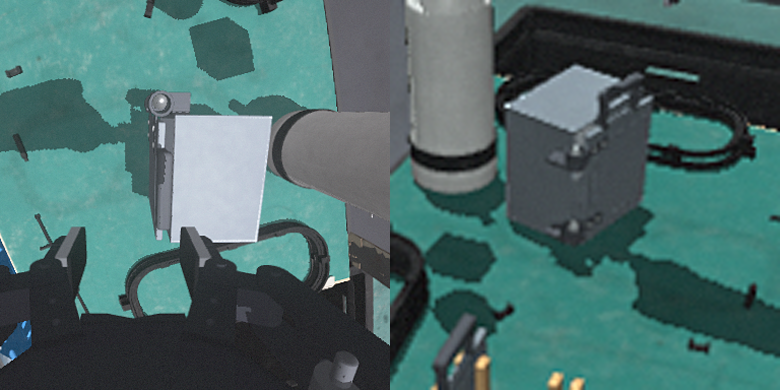

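The door is closed on the locker with both knuckles down on the pins, at (165,102) in the wrist view and (570,155) and (570,230) in the side view. The gripper is clear, so I'll hand in.

```bash
python3 -c "
from station import bot
print(bot.hand_in())"
```

```text
the job is handed in; nothing more can be done
None
```

The tall door hangs closed on the locker with both knuckles home on the pins. The short door is still in the rest, the gripper is clear, and the job was handed in at about 13 s.

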